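Fit the counter devices to their ball mounts

ROBOT

A 6-joint arm with a two-finger parallel gripper is mounted at the origin on the work surface. World frame = base frame: x ahead of the robot, y to its left, z up, the work surface at z = 0. Lengths are in m, angles in rad, forces in N, time in s.
With the tool pointing down it reaches from about 0.275 to 0.825 m from the base axis. Payload 4.9 kg.
Tool frame: the origin (TCP) lies midway between the tips of the shut fingers; the grasp point (between the pads) lies 19 mm behind it (grip_point_offset is the distance from the TCP to the grasp point, in m); z points along the fingers, x is the direction in which the jaws open and shut, and the axes are right-handed (so a half turn about z gives the same grasp; the last joint's range is limited). The gripper opens to 85 mm and grips with 20 to 120 N. Pads are 22 mm wide; open, the fingers measure 114 mm over their backs; the gripper's body (76 mm by 85 mm) begins 54 mm behind the grasp point. The pads swing forward as they close: fully open they stand 13 mm farther back than shut.
Start: joints at [-1.302, 0.326, -0.193, 1.052, 0, 1.437], TCP at [0.216, -0.506, 0.231] pointing down, gripper open.
Joint ranges: [-2.65, 2.65], [-0.97, 1.79], [-1.3, 1.35], [-1.93, 2.1], [-1.47, 1.37], [-3.14, 3.14]. Speed limits (rad/s): [2.57, 2.57, 3.14, 3.14, 3.14, 3.14].

INTERFACE

Orientations are given as a rotation vector (axis times angle).
In Python, from cell import * gives the robot as it stands. Calls block until the motion is done:
- movep(position, orientation): joint-space move of the TCP to a pose.
- move_l(position, velocity=0.15, rot=None, until_force=None): straight line of the TCP; rot=None keeps the orientation; velocity is the mean speed in m/s. With until_force (N) it stops when the force on the tool has changed by that much, and returns True; else False.
- set_joints(angles): joint-space move.
- let_go() and grab(newtons=None): open the fingers fully, or close them until they stop; newtons is the grip in N (None keeps the last).
- sleep(seconds).
- ik(position, orientation): joint angles nearest the present ones, or None.
- get_state(): the state.
- grab_frame(name): name is "scene" or "top" or "wrist"; returns a dict with "img" (420x560x3 uint8, red, green, blue), "fx", "fy", "cx", "cy" (pixels), "cam_to_world" (4x4, takes a point from camera to world coordinates); the wrist camera has in their place "T_tool_cam" (4x4, takes a point from camera to tool coordinates, whose origin is the TCP and whose axes are the tool frame's). Camera axes: x right, y down, z forward; pixel columns grow to the right and rows downward; lengths in m; the calibration is good to about 2 mm. The wrist camera is an equidistant fisheye: a pixel r from the principal point sees the ray r / f radians off the axis. A picture is of the moment at which its call begins: read the wrist's pose just before it. There is no depth.
A pose or a line that the arm cannot do raises MotionError and nothing moves.
- sign_off(): hands the job in, once; it reports no verdict.
Trained networks look in the newest picture that a camera, given by its name, has taken for a name from the list of things; names that differ only in an ending like _2 or _b are one class to them, and where a whole thing is asked for, a point or a joint stands for the part that bears it (a point fixed in the world has none). Each returns a list of dicts, best first, with "score" (0 to 1); they miss things now and then, are a little off and sometimes report something else, mostly with a low value. They report only what shows in the picture. A call takes as long as a camera call. They do not tell look-alikes from the thing itself.
- spot_in(camera, name): "centre" ([column, row] in pixels, amid what is visible of it).
- silhouettes(camera, name): "mask" (420x560 bool, what is visible of it) and "centre" ([column, row] in pixels, amid what is visible of it).
- tip_of(camera, name): "centre" ([column, row] in pixels: a listed point, or the origin of a listed thing).
The state is a dict: "clock": time; "q": joint angles; "joint_velocities": joint speeds; "tau": joint torques, N m; "position": TCP position; "eef_rot": TCP orientation; "contact_force": force on the tool from outside, world axes, zero at the start; "wrist_torque": the same for the moment, N m; "finger_gap": opening from 0.0 (shut) to 1.0 (fully open).
Only numpy, scipy, OpenCV 4.12 (cv2) and the standard library are available. Lean on these libraries where they do the work, as an engineer would, in place of code of your own. Each camera call takes 0.05 s, during which the arm holds its last target. There are 200 camera calls.

TASK

Set up the service counter: take each device that stands loose on the table (conference camera, phone cradle, fan, small screen; however many are there), lower its socket gently onto the ball mount that matches its coupler's size until its foot sits flat on the seat, then press its latch lever right down. A mount whose device is not there stays empty, and the other things on the desk stay where they are.

Things in the scene. Friction and masses are not known exactly. Their poses are not given: they have to be found in the camera images.
- camera: Conference camera: white box 38 thick (x), 104 wide (y), 54 tall, lens 16 out of +x face at y +31, on a metal coupler (foot flange 80 across, bore 28.4 open below for a 26 ball, roof 44 up). 110 tall, 0.42 kg. Origin: centre of foot underside; z up, lever on -x side. Device centred over origin; hold it from above near its top across x. Goes on mount26. May be absent. All in mm.
- camera_lever (a joint): Latch lever, rad: 0 open (raised 29 deg), 0.50 right down (level). Hinge along y at x -24, z 28 mm in the camera's frame; lever 75 long towards -x, its last 24 a paddle 26 wide; level, its top is 3 above hinge. Stays where left; 1 to 3 N on the paddle moves it. Down, a roller holds under the ball; if pressed too early it blocks the bore.
- cradle: Phone cradle: black plate 14 thick (x), 80 wide, 88 tall, jaws on +x face, top 40 of plate clear, on a metal coupler (foot flange 88 across, bore 36.4 open below for a 34 ball, roof 52 up). 148 tall, 0.45 kg. Origin: centre of foot underside; z up, lever on -x side. Device centred over origin; hold it from above near its top across x. Goes on mount34. May be absent. All in mm.
- cradle_lever (a joint): Latch lever, rad: 0 open (raised 29 deg), 0.50 right down (level). Hinge along y at x -28, z 32 mm in the cradle's frame; lever 75 long towards -x, its last 24 a paddle 26 wide; level, its top is 3 above hinge. Stays where left; 1 to 3 N on the paddle moves it. Down, a roller holds under the ball; if pressed too early it blocks the bore.
- fan: Desk fan: white drum 94 across, 36 thick along x, on a metal coupler (foot flange 96 across, bore 44.4 open below for a 42 ball, roof 60 up). 163 tall, 0.55 kg. Origin: centre of foot underside; z up, lever on -x side. Device centred over origin; hold it from above near its top across x. Goes on mount42. May be absent. All in mm.
- fan_lever (a joint): Latch lever, rad: 0 open (raised 29 deg), 0.50 right down (level). Hinge along y at x -32, z 36 mm in the fan's frame; lever 75 long towards -x, its last 24 a paddle 26 wide; level, its top is 3 above hinge. Stays where left; 1 to 3 N on the paddle moves it. Down, a roller holds under the ball; if pressed too early it blocks the bore.
- screen: Small display: black panel 24 thick (x), 140 wide (y), 90 tall, on a metal coupler (foot flange 104 across, bore 52.4 open below for a 50 ball, roof 68 up). 166 tall, 0.65 kg. Origin: centre of foot underside; z up, lever on -x side. Device centred over origin; hold it from above near its top across x. Goes on mount50. May be absent. All in mm.
- screen_lever (a joint): Latch lever, rad: 0 open (raised 29 deg), 0.50 right down (level). Hinge along y at x -36, z 40 mm in the screen's frame; lever 75 long towards -x, its last 24 a paddle 26 wide; level, its top is 3 above hinge. Stays where left; 1 to 3 N on the paddle moves it. Down, a roller holds under the ball; if pressed too early it blocks the bore.
- mount26: Fixed desk mount, 26 mm steel ball: base plate 100 across, column, flat round seat 80 across with its top 40 mm above the table, ball on a thin neck above (ball top 77 mm above table). Origin: on the table under the ball. A coupler is home when its foot lies flat on the seat (origin 40 mm above the mount's); any heading will do.
- mount34: Fixed desk mount, 34 mm steel ball: base plate 108 across, column, flat round seat 88 across with its top 40 mm above the table, ball on a thin neck above (ball top 85 mm above table). Origin: on the table under the ball. A coupler is home when its foot lies flat on the seat (origin 40 mm above the mount's); any heading will do.
- mount42: Fixed desk mount, 42 mm steel ball: base plate 116 across, column, flat round seat 96 across with its top 40 mm above the table, ball on a thin neck above (ball top 93 mm above table). Origin: on the table under the ball. A coupler is home when its foot lies flat on the seat (origin 40 mm above the mount's); any heading will do.
- mount50: Fixed desk mount, 50 mm steel ball: base plate 124 across, column, flat round seat 104 across with its top 40 mm above the table, ball on a thin neck above (ball top 101 mm above table). Origin: on the table under the ball. A coupler is home when its foot lies flat on the seat (origin 40 mm above the mount's); any heading will do.
- stapler: stapler, 130 x 34 x 40 mm; bystander, loose; origin at the centre of its underside
- calculator: desk calculator, 120 x 78 x 16 mm; bystander, loose; origin at the centre of its underside
- notes: block of sticky notes, 76 x 76 x 30 mm; bystander, loose; origin at the centre of its underside
- bowl: metal bowl, 170 mm across, 85 tall; bystander, loose; origin at the centre of its underside
- pen_mug: white mug of pens, 76 mm across, 165 tall with the pens; bystander, loose; origin at the centre of its underside
- tape_dispenser: tape dispenser, 150 x 55 x 80 mm; bystander, loose; origin at the centre of its underside
Things that resemble listed ones, but are neither listed nor needed, are in the scene too. What is shaped like the fan but red is not meant. Leave any orange look-alike of the mount34 alone.

How it is judged:
By the outcome, as a careful person would: the job done as asked, in the order asked, and still so for the second after the job is handed in, with the robot touching nothing.
Of camera, cradle, fan, screen only 3 to 4 are there at a start; the rules pass over those that are not, and their reading is None.
At some moment in a run one of camera, cradle, fan, screen may be knocked a few centimetres aside while the robot is not near it.
It also fails if it takes over 210 s, if anything falls off the work surface, if the arm or the gripper's body presses on something with over 40 N, if the wrist force passes 120 N, or if a joint passes its speed limit or range.

## Working session

There is one attempt and no reset: what is moved stays moved. The work goes in short steps, each a Python script; the robot and the scene stay as the last script left them, time stands still between calls to the robot, and variables do not carry over. Pictures are saved under pics/ and viewed, about 12 in all and at most 16, crops included, and the job is handed in when it is done.

```bash
ls; mkdir -p pics
python3 - <<'E'
from cell import *
import cv2,numpy as np
ims=[]
for c in ["scene","top"]:
    f=grab_frame(c); cv2.imwrite(f"pics/{c}0.png",f["img"][:,:,::-1])
    print(c,f["fx"],f["fy"],f["cx"],f["cy"],np.round(f["cam_to_world"],3).tolist())
    for n in ["camera","cradle","fan","screen","mount26","mount34","mount42","mount50"]:
        print(n,[(np.round(d["centre"]).tolist(),round(d["score"],2)) for d in tip_of(c,n)])
print(get_state())
E
```

```text
pics
scene 398.89377649774104 398.89377649774104 277.32088669772844 209.90157465739912 [[0.709, 0.567, -0.419, 0.979], [0.705, -0.573, 0.419, -0.444], [-0.003, -0.592, -0.806, 0.901], [0.0, 0.0, 0.0, 1.0]]
camera [([224.0, 220.0], 0.96), ([178.0, 308.0], 0.39)]
cradle [([328.0, 216.0], 0.2)]
fan [([158.0, 239.0], 0.67), ([271.0, 134.0], 0.65)]
screen [([268.0, 186.0], 0.8)]
mount26 [([328.0, 217.0], 0.94), ([117.0, 280.0], 0.8), ([368.0, 155.0], 0.78), ([277.0, 286.0], 0.58)]
mount34 [([328.0, 217.0], 0.94), ([117.0, 280.0], 0.8), ([368.0, 155.0], 0.78), ([277.0, 286.0], 0.58)]
mount42 [([328.0, 217.0], 0.94), ([117.0, 280.0], 0.8), ([368.0, 155.0], 0.78), ([277.0, 286.0], 0.58)]
mount50 [([328.0, 217.0], 0.94), ([117.0, 280.0], 0.8), ([368.0, 155.0], 0.78), ([277.0, 286.0], 0.58)]
top 523.8491059260153 523.8491059260153 283.7206497517661 208.75645137689594 [[0.017, -0.997, 0.08, 0.451], [-1.0, -0.016, 0.019, -0.026], [-0.018, -0.08, -0.997, 1.262], [0.0, 0.0, 0.0, 1.0]]
camera [([325.0, 261.0], 0.95)]
cradle [([338.0, 162.0], 0.72)]
fan [([187.0, 314.0], 0.92), ([392.0, 294.0], 0.81
[... 617 characters left out ...]
.63), ([190.0, 226.0], 0.17)]
{'clock': 0.9, 'q': array([-1.30217528e+00,  3.26153860e-01, -1.92588485e-01,  1.05199698e+00,
        3.53922794e-05,  1.43659845e+00]), 'joint_velocities': array([ 0.00028359,  0.00040526, -0.00160419,  0.00093715,  0.00026631,
       -0.00027638]), 'tau': array([-1.42072986e-03, -4.43314576e+01,  2.62760711e+01,  9.79829310e-04,
       -1.62854171e-04,  1.52378995e-06]), 'position': array([ 0.21563667, -0.50599703,  0.23131037]), 'eef_rot': array([ 2.62092775e+00, -1.73212987e+00,  1.04004401e-04]), 'contact_force': array([-0.32999142,  0.35608386,  0.53255281]), 'wrist_torque': array([ 0.00299718,  0.02611668, -0.02104966]), 'finger_gap': 0.9977652900401631}
```

View pics/scene0.png

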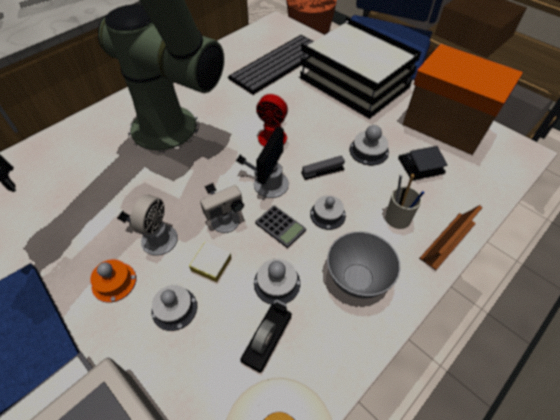

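View pics/top0.png

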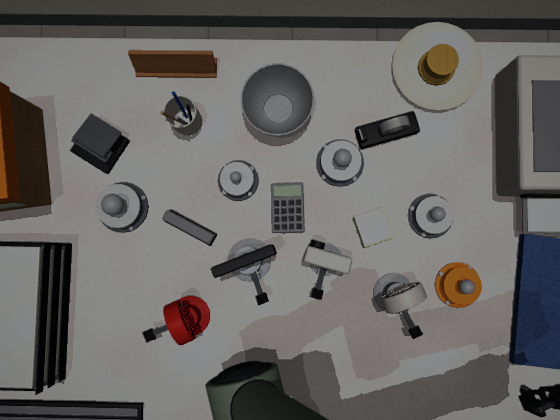

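Screen at top (245,258), camera (325,261), fan (392,290). No cradle is standing; only an unclear black item at (100,140). The grey mounts are at (118,207), (238,180), (340,162) and (430,215). The orange mount and the red fan are decoys. Next I'll take rough positions and look from close by.

```bash
cat > h.py <<'E'
from cell import *
import cv2,numpy as np
from scipy.spatial.transform import Rotation as R
def down(psi):  # tool z down, tool x along heading psi
    c,s=np.cos(psi),np.sin(psi)
    return R.from_matrix(np.array([[c,s,0],[s,-c,0],[0,0,-1.]])).as_rotvec()
def shot(cam):
    st=get_state(); f=grab_frame(cam)
    if cam=="wrist":
        T=np.eye(4);T[:3,:3]=R.from_rotvec(st["eef_rot"]).as_matrix();T[:3,3]=st["position"]
        f["M"]=T@np.array(f["T_tool_cam"])
    else: f["M"]=np.array(f["cam_to_world"])
    f["fish"]=cam=="wrist"; return f
def proj(f,P):
    P=np.asarray(P,float); M=f["M"]; p=(P-M[:3,3])@M[:3,:3]
    if f["fish"]:
        r=np.hypot(p[...,0],p[...,1])+1e-12; k=np.arctan2(r,p[...,2])/r
    else: k=1/p[...,2]
    return np.stack([f["cx"]+f["fx"]*p[...,0]*k,f["cy"]+f["fy"]*p[...,1]*k],-1)
def unproj(f,uv,z):
    a=(np.asarray(uv,float)-[f["cx"],f["cy"]])/[f["fx"],f["fy"]]
    if f["fish"]:
        r=np.linalg.norm(a)+1e-12; d=np.array([*(a/r*np.sin(r)),np.cos(r)])
    else: d=np.array([*a,1.])
    d=f["M"][:3,:3]@d; o=f["M"][:3,3]; return o+d*(z-o[2])/d[2]
def ortho(f,c,z,half=0.12,res=0.0005):
    """map of plane z round c: row 0 at x=c+half, col 0 at y=c+half (x up, y left)"""
    n=int(2*half/res); k=(np.arange(n)+.5)*res-half
    P=np.zeros((n,n,3)); P[...,0]=c[0]-k[:,None]; P[...,1]=c[1]-k[None,:]; P[...,2]=z
    m=proj(f,P).astype(np.float32); return cv2.remap(f["img"],m[...,0],m[...,1],cv2.INTER_LINEAR)
E
python3 - <<'E'
from h import *
f=shot("top")
for n,uv,z in [("camera",(325,261),.0),("screen",(245,256),.0),("fan",(392,294),0),("black",(100,140),0),("stapler",(190,226),0)]:
    print(n,unproj(f,uv,z).round(3))
for uv in [(118,207),(238,180),(341,160),(431,215),(460,287)]:
    c=unproj(f,uv,.04)
    g=cv2.cvtColor(ortho(f,c,.04),cv2.COLOR_RGB2GRAY)
    print(uv,c.round(3))
# circle tests: base plate dia: montage ortho z=0.003
tiles=[cv2.resize(ortho(f,unproj(f,uv,.04),.04,.08),(266,266)) for uv in [(118,207),(238,180),(341,160),(431,215),(100,140)]]
tiles.append(cv2.resize(ortho(f,unproj(f,(392,294),.0),0,.1),(266,266)))
cv2.imwrite("pics/m.png",np.vstack([np.hstack(tiles[:3]),np.hstack(tiles[3:])])[:,:,::-1])
s=shot("scene")
for n in ["camera","fan","screen","cradle"]:
    print(n,[(unproj(s,d["centre"],0).round(3).tolist(),round(d["score"],2)) for d in tip_of("scene",n)])
w=shot("wrist");print(np.round(w["T_tool_cam"],3).tolist(),w["fx"],w["cx"],w["cy"])
E
```

```text
camera [ 0.427 -0.103  0.   ]
screen [0.436 0.089 0.   ]
fan [ 0.352 -0.263  0.   ]
black [0.714 0.453 0.   ]
stapler [0.506 0.224 0.   ]
(118, 207) [0.546 0.388 0.04 ]
(238, 180) [0.615 0.106 0.04 ]
(341, 160) [ 0.665 -0.135  0.04 ]
(431, 215) [ 0.539 -0.346  0.04 ]
(460, 287) [ 0.374 -0.411  0.04 ]
camera [([0.423, -0.093, 0.0], 0.76), ([0.561, 0.387, 0.0], 0.4), ([0.555, -0.022, 0.0], 0.2)]
fan [([0.355, -0.27, 0.0], 0.83), ([0.292, 0.213, 0.0], 0.61)]
screen [([0.629, 0.101, 0.0], 0.7), ([0.438, 0.073, 0.0], 0.68)]
cradle [([0.792, 0.012, 0.0], 0.53)]
[[1.0, -0.001, -0.0, -0.0], [0.001, 0.95, 0.313, -0.081], [-0.0, -0.313, 0.95, -0.144], [0.0, 0.0, 0.0, 1.0]] 325.19226210127806 279.4568302318942 208.09881276721075
```

View pics/m.png

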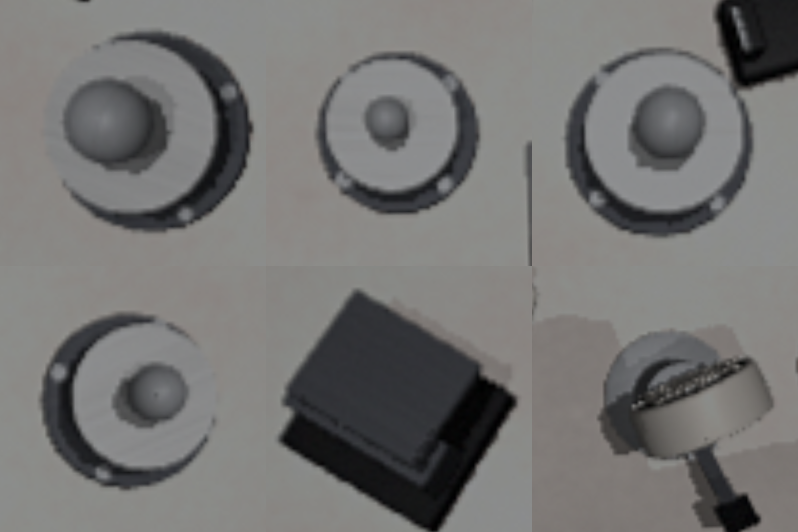

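Seat diameters measure about 104, 81, 97 and 88 mm, so the mounts are 50, 26, 42 and 34 in that order. The black item isn't a cradle because it has no coupler. Next I'll take wrist looks and fit a silhouette model.

```bash
cat >> h.py <<'E'
from scipy.optimize import minimize
DEV=dict(camera=dict(box=(.038,.104,.056,.110),fr=.040,hx=.024,hz=.028,top=.110,roof=.044,br=.0142),
 fan=dict(box=None,fr=.048,hx=.032,hz=.036,top=.163,roof=.060,br=.0222),
 screen=dict(box=(.024,.140,.076,.166),fr=.052,hx=.036,hz=.040,top=.166,roof=.068,br=.0262))
MNT=dict(camera=((.615,.106),.026),fan=((.665,-.135),.042),screen=((.546,.388),.050))
ring=np.linspace(0,2*np.pi,40,endpoint=False); C=np.stack([np.cos(ring),np.sin(ring),0*ring],-1)
def box(x0,x1,y0,y1,z0,z1): return np.array([[x,y,z] for x in(x0,x1) for y in(y0,y1) for z in(z0,z1)])
def cyl(r,z0,z1): return np.vstack([C*r+[0,0,z0],C*r+[0,0,z1]])
def parts(n,lever=0.):
    d=DEV[n]; b=d["box"]; L=[cyl(d["fr"],0,.006),cyl(d["br"]+.006,0,d["roof"]+.006)]
    if b: L.append(box(-b[0]/2,b[0]/2,-b[1]/2,b[1]/2,b[2],b[3]))
    else: L.append(np.vstack([C[:,[2,0,1]]*.047+[s*.018,0,.116] for s in(-1,1)]))
    if n=="camera": L.append(C[:,[2,0,1]]*.014+[.035,.031,.083]); L[-1]=np.vstack([L[-1],L[-1]-[.016,0,0]])
    a=np.deg2rad(29)-lever; Ry=R.from_rotvec([0,a,0]).as_matrix()
    for q in (box(-.06,0,-.006,.006,-.003,.003),box(-.075,-.051,-.013,.013,-.003,.003)):
        L.append(q@Ry.T+[-d["hx"],0,d["hz"]])
    return L
def render(f,n,p,z=0.,lever=0.):
    m=np.zeros(f["img"].shape[:2],np.uint8); Rz=R.from_rotvec([0,0,p[2]]).as_matrix()
    for q in parts(n,lever):
        uv=proj(f,q@Rz.T+[p[0],p[1],z]); h=cv2.convexHull((uv*16).astype(np.int32))
        cv2.fillConvexPoly(m,h,255,cv2.LINE_AA,4)
    return m/255.
def fit(n,p0,views,z=0.,lever=0.):
    def cost(p):
        c=0
        for f,m in views:
            r=render(f,n,p,z,lever); c+=1-np.minimum(r,m).sum()/np.maximum(r,m).sum()
        return c/len(views)
    best=None
    for dh in (0,-.25,.25):
        s=np.array([p0[0],p0[1],p0[2]+dh]); sim=np.vstack([s,s+[.015,0,0],s+[0,.015,0],s+[0,0,.2]])
        o=minimize(cost,s,method="Nelder-Mead",options=dict(initial_simplex=sim,xatol=2e-4,fatol=1e-4))
        if best is None or o.fun<best.fun: best=o
    return best.x,best.fun
def mask(cam,n,f,p):
    u=proj(f,[p[0],p[1],.06]); S=[s for s in silhouettes(cam,n) if s["score"]>.2]
    s=min(S,key=lambda s:np.linalg.norm(np.array(s["centre"])-u)); return s["mask"].astype(float)
def toolpsi(psi):  # nearest equivalent psi reachable; returns psi
    return psi
def look(p,psi,z=.27):
    movep([p[0],p[1],z],down(psi)); sleep(.3); return shot("wrist")
def mount(f,n):
    c,dia=MNT[n]; out=[]
    for zc,r,h in ((.04,DEV[n]["fr"],.08),({.026:.064,.042:.072,.05:.076}[dia],dia/2,.05)):
        g=cv2.medianBlur(cv2.cvtColor(ortho(f,c,zc,h),cv2.COLOR_RGB2GRAY),5); rp=r/.0005
        k=cv2.HoughCircles(g,cv2.HOUGH_GRADIENT_ALT,1.5,20,param1=100,param2=.6,minRadius=int(rp*.93),maxRadius=int(rp*1.09))
        k=[] if k is None else k[0]
        out.append([(round(c[0]+h-(v+.5)*.0005,4),round(c[1]+h-(u+.5)*.0005,4),round(q*.0005,4)) for u,v,q in k[:3]])
    return out
E
python3 - <<'E'
from h import *
P0=dict(camera=(.425,-.098,.2),screen=(.437,.081,.2),fan=(.353,-.266,.2))
t=shot("top"); ft={}
for n in P0: 
    ft[n]=fit(n,P0[n],[(t,mask("top",n,t,P0[n]))]); print(n,"top",ft[n][0].round(4),round(ft[n][1],3))
vis=[]
for n in ["camera"]:
    p=ft[n][0]; psi=p[2]
    for s in (psi,psi+np.pi,psi-np.pi):
        q=ik([p[0],p[1],.27],down(s)); print(round(s,2),None if q is None else q.round(2))
    w=look(p,psi); m=mask("wrist",n,w,p); x,c=fit(n,p,[(w,m)]); print("wrist",x.round(4),round(c,3),get_state()["clock"])
    v=w["img"].copy(); 
    for mm,col in ((m,(255,0,0)),(render(w,n,x),(0,255,0))):
        k,_=cv2.findContours((mm>.5).astype(np.uint8),cv2.RETR_EXTERNAL,cv2.CHAIN_APPROX_NONE); cv2.drawContours(v,k,-1,col,1)
    cv2.imwrite("pics/w_cam.png",v[:,:,::-1])
    c,_=MNT[n]; w=look(c,psi); print("mount",mount(w,n),get_state()["clock"])
    cv2.imwrite("pics/w_m26.png",w["img"][:,:,::-1])
E
```

```text
camera top [ 0.4334 -0.1012 -0.2575] 0.112
screen top [0.4292 0.0798 0.3917] 0.102
fan top [ 0.3556 -0.2649  0.4181] 0.105
-0.26 [-0.4   0.1  -0.38  1.09 -0.    1.43]
2.88 [-0.4   0.1  -0.38  1.09  0.   -1.71]
-3.4 [-0.4   0.1  -0.38  1.09  0.   -1.71]
wrist [ 0.4332 -0.1025 -0.2508] 0.085 3.5417
mount [[(np.float32(0.622), np.float32(0.1108), np.float32(0.0404))], []] 4.9583
```

View pics/w_cam.png

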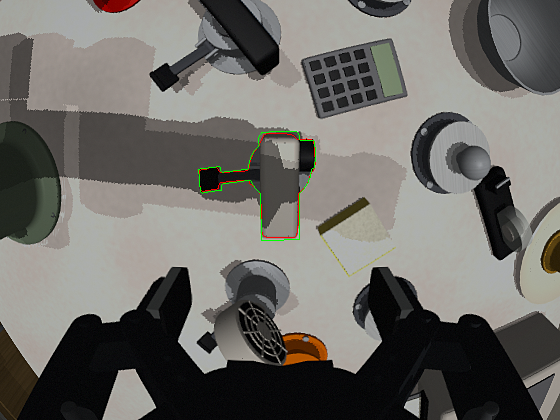

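The camera fit overlays the wrist picture tightly: body at (280,185), lever at (210,178). Now the mounts, each seen with its device's heading.

```bash
cat >> h.py <<'E'
def sphere_fit(f,n,c):
    """refine mount xy: maximise edge strength along seat rim + ball outline"""
    dia=MNT[n][1]; zb={.026:.064,.042:.072,.05:.076}[dia]; rs=DEV[n]["fr"]
    g=cv2.GaussianBlur(cv2.cvtColor(f["img"],cv2.COLOR_RGB2GRAY).astype(np.float32),(0,0),1.0)
    e=np.hypot(cv2.Sobel(g,cv2.CV_32F,1,0),cv2.Sobel(g,cv2.CV_32F,0,1))
    def outline(p):
        o=np.array([p[0],p[1],zb]); v=f["M"][:3,3]-o; D=np.linalg.norm(v); v/=D; r=dia/2
        a=np.cross(v,[0,0,1.]); a/=np.linalg.norm(a); b=np.cross(v,a)
        ball=o+v*r*r/D+r*np.sqrt(1-(r/D)**2)*(C[:,:1]*a+C[:,1:2]*b)
        return proj(f,C*rs+[p[0],p[1],.04]),proj(f,ball)
    def cost(p,w):
        return -sum(k*cv2.remap(e,uv[:,0].astype(np.float32)[None],uv[:,1].astype(np.float32)[None],cv2.INTER_LINEAR).mean() for k,uv in zip(w,outline(p)))
    res=[]
    for w in ((1,0),(0,1),(1,1)):
        G=[(cost((c[0]+i*.001,c[1]+j*.001),w),i,j) for i in range(-15,16) for j in range(-15,16)]
        _,i,j=min(G); s=np.array([c[0]+i*.001,c[1]+j*.001])
        res.append(minimize(cost,s,(w,),method="Nelder-Mead",options=dict(initial_simplex=[s,s+[.001,0],s+[0,.001]],xatol=1e-4)).x)
    return res,outline
E
python3 - <<'E'
from h import *
tiles=[]
for n,psi in (("camera",-.251),("fan",.418),("screen",.392)):
    c=MNT[n][0]; w=look(c,psi); r,out=sphere_fit(w,n,c); print(n,"hough",mount(w,n),"rim/ball/both",np.round(r,4).tolist(),get_state()["clock"],get_state()["q"].round(2))
    v=w["img"].copy()
    for uv in out(r[2]): cv2.polylines(v,[(uv*16).astype(np.int32)],True,(0,255,0),1,cv2.LINE_AA,4)
    u,q=proj(w,[*r[2],.05]).astype(int); tiles.append(cv2.resize(v[max(q-65,0):q+65,u-65:u+65],(266,266)))
cv2.imwrite("pics/mm.png",np.hstack(tiles)[:,:,::-1])
E
```

```text
camera hough [[(np.float32(0.6205), np.float32(0.1085), np.float32(0.0405))], []] rim/ball/both [[0.6195, 0.1096], [0.6195, 0.1099], [0.6194, 0.1098]] 5.5583 [0.05 0.45 0.09 1.21 0.   1.87]
fan hough [[(np.float32(0.6645), np.float32(-0.137), np.float32(0.0482))], [(np.float32(0.666), np.float32(-0.137), np.float32(0.0214))]] rim/ball/both [[0.6663, -0.1363], [0.6666, -0.1364], [0.6665, -0.1363]] 6.875 [-0.31  0.56  0.27  1.28  0.    0.84]
screen hough [[(np.float32(0.553), np.float32(0.3905), np.float32(0.0522))], [(np.float32(0.55), np.float32(0.3875), np.float32(0.0254))]] rim/ball/both [[0.5501, 0.3886], [0.5503, 0.3888], [0.5502, 0.3887]] 9.1667 [ 0.51  0.54  0.24  1.27 -0.    1.69]
```

View pics/mm.png

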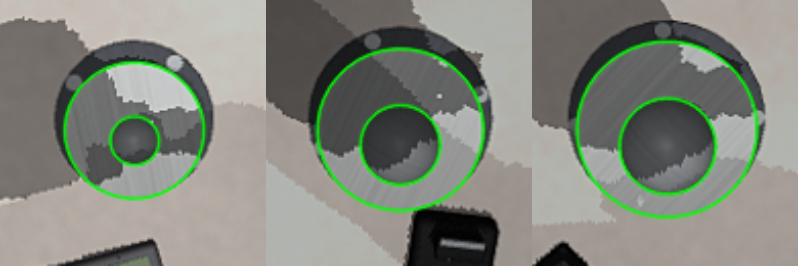

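Rim and ball agree within 0.3 mm. Now I'll pick and place the camera, checking its pose again first.

```bash
cat >> h.py <<'E'
GR=dict(camera=.073,fan=.121,screen=.127)   # TCP height over foot when gripping
M=dict(camera=(.6194,.1098),fan=(.6665,-.1363),screen=(.5502,.3887))
def pick(n,p):
    t=shot("top"); p,c=fit(n,p,[(t,mask("top",n,t,p))])
    w=look(p,p[2],.30); p,c=fit(n,p,[(w,mask("wrist",n,w,p))]); print(n,"pose",p.round(4),round(c,3))
    if c>.16: raise SystemExit("bad fit")
    rv=down(p[2]); g=GR[n]
    movep([*p[:2],g+.12],rv); move_l([*p[:2],g],.12); grab(50); s=get_state(); print("gap",round(s["finger_gap"]*85,1))
    move_l([*p[:2],g+.20],.15); return p
def place(n):
    g=GR[n]; z0=MNT[n][1]+.059-.008; x,y=M[n]
    move_l([x,y,g+.20],.2); move_l([x,y,g+z0],.1); sleep(.3)
    print("pre",get_state()["contact_force"].round(1))
    hit=move_l([x,y,g+.0385],.02,until_force=8); s=get_state()
    print("hit",hit,"foot z",(s["position"][2]-g).round(4),s["contact_force"].round(1),"t",s["clock"])
def press(n,psi):
    d=DEV[n]; x,y=M[n]; r=d["hx"]+.060; zt=.04+d["hz"]+.003
    x-=r*np.cos(psi); y-=r*np.sin(psi)
    grab(20); movep([x,y,zt+.06],down(psi)); sleep(.2)
    hit=move_l([x,y,zt-.0005],.03,until_force=10); s=get_state()
    print("press",hit,(s["position"][2]-zt).round(4),s["contact_force"].round(1)); sleep(.2)
    move_l([x,y,zt+.10],.15); let_go()
E
python3 - <<'E'
from h import *
p=pick("camera",(.4332,-.1025,-.25)); place("camera")
w=shot("scene"); cv2.imwrite("pics/s1.png",w["img"][100:330,150:450,::-1])
E
```

```text
camera pose [ 0.4328 -0.1029 -0.265 ] 0.077
gap 37.5
pre [-0.6 -0.5 -4.4]
hit True foot z 0.0404 [-1.4 -0.3  5.5] t 20.05
```

View pics/s1.png

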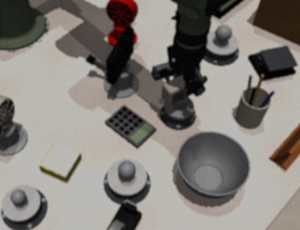

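The foot stopped at 40.4 mm, so it's seated. The picture shows the device over mount26 at crop (178,105). Next: release, press the lever and check.

```bash
cat >> h.py <<'E'
def finish(n,psi):
    let_go(); x,y=M[n]; move_l([x,y,GR[n]+.20],.15)
    press(n,psi); w=look(M[n],psi,.36); m=mask("wrist",n,w,M[n])
    for lv in (0,.25,.5):
        x,c=fit(n,(*M[n],psi),[(w,m)],.04,lv); print("lever",lv,x.round(4),round(c,3))
    u,q=proj(w,[*M[n],.08]).astype(int); cv2.imwrite(f"pics/done_{n}.png",cv2.resize(w["img"][max(q-90,0):q+90,max(u-110,0):u+110],None,fx=2,fy=2)[:,:,::-1])
    print("t",get_state()["clock"])
E
python3 - <<'E'
from h import *
finish("camera",-.265)
E
```

```text
press False -0.0002 [-2.4 -0.4  4.5]
lever 0 [ 0.6197  0.1109 -0.3004] 0.082
lever 0.25 [ 0.6196  0.1103 -0.2851] 0.072
lever 0.5 [ 0.6195  0.1105 -0.257 ] 0.066
t 28.7333
```

View pics/done_camera.png

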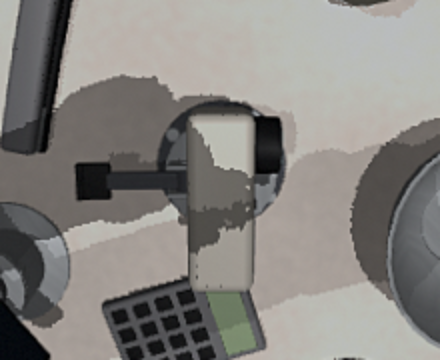

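The lever looks level at crop (95,180), but the stop wasn't clearly felt. I'll press again until the force stops it, then do the fan.

```bash
sed -i 's/zt-.0005\],.03,until_force=10/zt-.005],.03,until_force=14/' h.py
python3 - <<'E'
from h import *
press("camera",-.265)
p=pick("fan",(.3556,-.2649,.418)); place("fan")
w=shot("scene"); cv2.imwrite("pics/s2.png",w["img"][100:400,50:450,::-1])
E
```

```text
press True -0.0022 [-1.8 -0.5  7.6]
fan pose [ 0.3556 -0.2667  0.4215] 0.048
gap 35.2
pre [-0.3  0.1 -5.6]
hit True foot z 0.0404 [-1.4 -0.1  6.8] t 45.8667
```

View pics/s2.png

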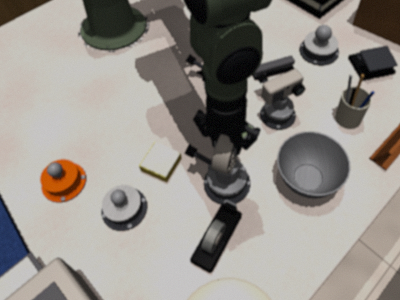

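The fan is seated at 40.4 mm on the larger mount, and the camera stands on its own.

Run:
```python
from h import *
finish("fan",.4215)
p=pick("screen",(.4292,.0798,.39)); place("screen"); print(p)
np.save("psi.npy",p[2])
w=shot("scene"); cv2.imwrite("pics/s3.png",w["img"][80:380,100:500,::-1])
```

```text
press True -0.002 [-1.8  0.1  7. ]
lever 0 [ 0.6669 -0.1355  0.3731] 0.068
lever 0.25 [ 0.667  -0.1354  0.3999] 0.057
lever 0.5 [ 0.6668 -0.1356  0.4245] 0.051
t 54.45
screen pose [0.4286 0.0784 0.3911] 0.053
gap 23.2
pre [-0.   0.4 -6.5]
hit True foot z 0.0402 [-1.5 -0.4  5.9] t 65.8417
[0.42860061 0.07838317 0.39106442]
```

View pics/s3.png

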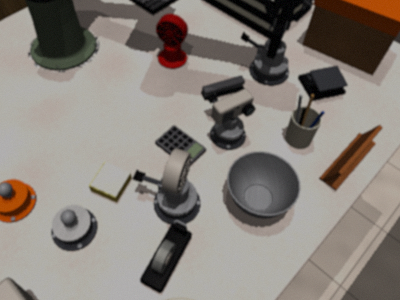

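The screen is seated at 40.2 mm, and the fan at (178,190) and camera at (230,115) both stand upright with levers level. Next: press the screen's lever and make the final checks.

Run:
```python
from h import *
finish("screen",float(np.load("psi.npy")))
movep([.35,-.10,.36],down(0)); sleep(.5)
a=cv2.resize(shot("scene")["img"][80:380,50:450],(800,600)); cv2.imwrite("pics/end.png",a[:,:,::-1])
t=shot("top"); 
for n,psi in (("camera",-.265),("fan",.42),("screen",.39)):
    m=mask("top",n,t,M[n])
    print(n,[(lambda r:(r[0].round(4).tolist(),round(r[1],3)))(fit(n,(*M[n],psi),[(t,m)],.04,lv)) for lv in (0,.5)])
print("cradle",[(d["centre"],d["score"]) for d in tip_of("top","cradle")])
```

```text
press True -0.0017 [-1.9 -0.4  7.7]
lever 0 [0.5501 0.3898 0.3801] 0.066
lever 0.25 [0.5501 0.3896 0.3894] 0.053
lever 0.5 [0.5499 0.3891 0.3959] 0.047
t 74.4667
camera [([0.619, 0.1098, -0.2443], np.float64(0.14)), ([0.62, 0.1104, -0.2709], np.float64(0.106))]
fan [([0.6638, -0.1342, 0.4083], np.float64(0.151)), ([0.6656, -0.1341, 0.4365], np.float64(0.135))]
screen [([0.5503, 0.3868, 0.3904], np.float64(0.129)), ([0.5504, 0.3881, 0.3604], np.float64(0.082))]
cradle []
```

View pics/end.png

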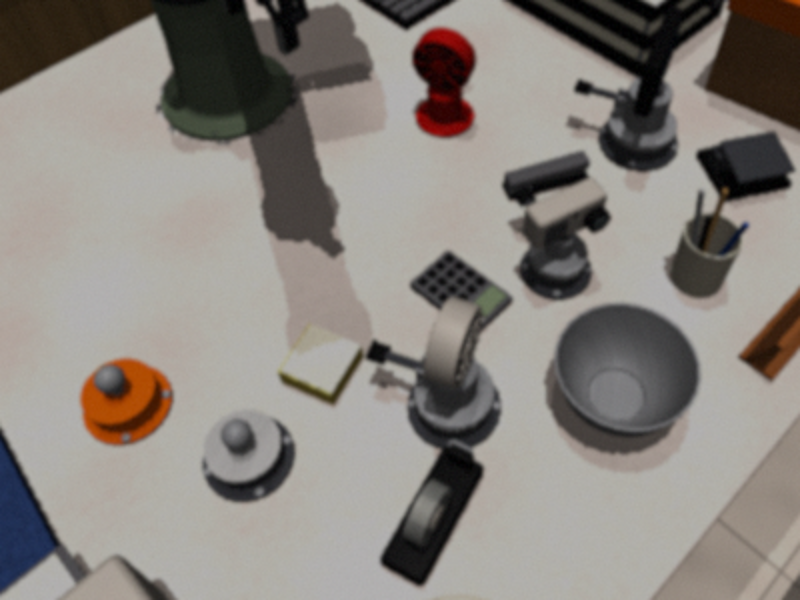

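View pics/done_screen.png

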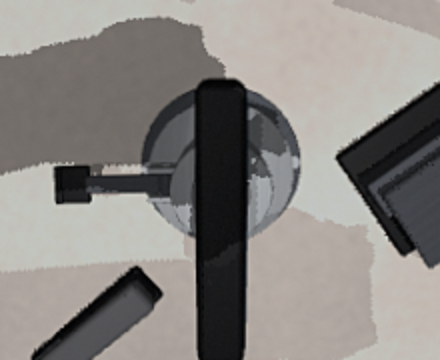

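The three devices are seated with their levers level, mount34 is empty, and everything else is where it was.

```bash
python3 -c "
from cell import *
sign_off()"
```

```text
the job is handed in; nothing more can be done
```

I set up the three devices that were on the table and handed the job in. The conference camera is on mount26, the fan on mount42 and the screen on mount50. The phone cradle was absent, so mount34 stays empty.

- **Seating:** each foot stopped on contact at 40.2–40.4 mm, against 40 mm for a foot flat on its seat. The final fits to the top-camera picture put each device within about 2.5 mm of its mount, roughly that camera's accuracy.
- **Levers:** I pressed each one until it hit a firm stop. The camera's first press ended before I clearly felt the stop, so I pressed it again. Fits with the lever level matched the pictures better than fits with it raised for all three devices. For the fan, though, the top camera's margin was small (0.135 against 0.151).
- **Everything else:** the red fan, the orange mount and the other desk items looked undisturbed in the last picture, and the arm was clear of everything. I judged the loose items by eye rather than measuring them.

No check failed. The last full set of checks began at about 74 s of the 210 s allowed.

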